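# Make up a wire-brushing kit and a sanding kit for the angle grinders

## Robot

A 6-joint arm with a two-finger parallel gripper is mounted at the origin on the work surface. World frame = base frame: x ahead of the robot, y to its left, z up, the work surface at z = 0. Lengths are in m, angles in degrees, forces in N, time in s.
With the tool pointing down it reaches from about 0.35 to 0.875 m from the base axis. Payload 4.2 kg.
Tool frame: the origin (TCP) lies on the front face of the gripper's body, between the roots of the fingers; the fingertips stand 70 mm ahead of it and the grasp point (between the pads) lies 51 mm ahead of it; z points along the fingers, y is the line along which they close (so a half turn about z gives the same grasp; the last joint's range is limited). The gripper opens to 87 mm and grips with 3 to 60 N. Pads are 19 mm wide; open, the fingers measure 117 mm over their backs; the gripper's body (75 mm by 190 mm) begins 51 mm behind the grasp point.
Start: joints at [-60.814, 22.042, 0.453, 0, -68.411, -14.817], TCP at [0.155, -0.605, 0.292] pointing down, gripper open.
Joint ranges: [-179.83, 179.83], [-69.29, 118.12], [-61.27, 80.66], [-181.25, 117.63], [-171.15, -9.14], [-177.46, 177.46]. Speed limits (degrees/s): [159.86, 159.86, 180, 180, 180, 180].

## Interface

Orientations are given as a 3x3 rotation matrix whose columns are the frame's x, y, z axes.
In Python, from station import r gives the robot as it stands.
- The arm moves only by the shell command python3 -m pendant 'ROWS' [OPENING]. ROWS is JSON, a list of rows, each a list of 2 entries, a list of its own where there are three numbers: the shift along the tool's x, y, z in mm, then the turn, a rotation vector about the tool's x, y, z in rad. A call has 1 to 10 rows; each row is the pose to reach, as a shift and turn from the pose commanded when the call began, along the tool's axes at that moment; what a row does not reach only later rows make up. A row lasts 1/10 s, in which the tool goes at most 50 mm and 8.59 degrees, less where a joint would pass 70% of its speed; a pose out of reach is approached as far as the arm can. A call with a gripper value outside its range is refused whole. OPENING is the opening, from 0 (shut) to 1 (fully open), set as the call begins (- or left out, the last holds). The fingers move at their own pace and stop on an object; the grip force is fixed at half the most. Time passes only in rows, so rows that repeat a pose let the fingers close. It gives the time, the measured TCP pose, the force, the opening and the grip force at its end, in the units of the state.
- r.sense(): the state, without advancing time (a new reading comes with each control period).
- r.capture(name): name is "scene" or "top" or "wrist"; returns a dict with "frame" (384x512x3 uint8, red, green, blue), "vertical_fov" (degrees; the focal length in pixels is half the picture's height over the tangent of half this angle, whatever the lens; pixels are square), "cx", "cy" (the principal point, pixels), "rvec" (rotation vector, rad) and "tvec" (3), from world to camera coordinates, as OpenCV has them. Camera axes: x right, y down, z forward; pixel columns grow to the right and rows downward; lengths in m; the calibration is good to about 2 mm. A picture is of the moment at which its call begins. There is no depth.
- r.finish_job(): hands the job in; it is judged then, once.
The state is a dict: "time_s": time; "joints": joint angles; "joint_velocities": joint speeds; "effort": joint torques, N m; "tcp_pos": TCP position; "ee_rot": TCP orientation; "wrist_force": force on the tool from outside, world axes, zero at the start; "moment": the same for the moment, N m; "gripper_width": opening from 0.0 (shut) to 1.0 (fully open); "gripper_force": force on a finger pad.
Only numpy, scipy, OpenCV 4.12 (cv2) and the standard library are available. Lean on these libraries where they do the work, as an engineer would, in place of code of your own. Each camera call takes 0.05 s, during which the arm holds its last target. There are 200 camera calls.

## Task

Make up the two angle-grinder kits in the foam-lined trays. The tray with two cut-outs is the brushing kit and gets the wire cup brush and the side handle; the tray with three cut-outs is the sanding kit and gets the rubber backing pad, the round locking nut and the pin spanner. Set each one down, without dropping it, the same way up as it lies now and seated fully in the cut-out made for it, and leave the open-ended spanner, the masking tape and the seam roller where they are.

Things in the scene. Friction and masses are not known exactly. Their poses are not given: they have to be found in the camera images.
- brushing_tray: Brushing kit's tray, fixed, at one side: metal tray 190 (x) by 210 mm (y), black foam with TWO grey-floored cut-outs. Above the bench: foam top 16 mm, rim 21 mm, cut-out floors 10 mm. Origin: centre of underside, on the bench; z up. Round cut-out, 83 mm across, centre x 0, y +55 mm. Slot, 160 mm along x by 58 mm, centre x 0, y -62 mm.
- sanding_tray: Sanding kit's tray, fixed, at the other side: metal tray 220 (x) by 230 mm (y), black foam, THREE grey-floored cut-outs. Foam top 16, rim 21, cut-out floors 10 mm above the bench. Origin: centre of underside, on the bench; z up. Large round cut-out, 118 mm, centre x +44, y +46 mm. Small round one, 60 mm, centre x -60, y +50 mm. Slot, 172 mm along x by 62 mm, centre x 0, y -72 mm.
- cup_brush: Wire cup brush, loose, standing on its wires, 52 mm high, 0.26 kg: skirt of brass-coloured wire 65 mm across at the bottom, 53 mm at the top, 0 to 21 mm up; steel cup 56 mm across from 20 to 31 mm, tapering to 43 mm at 36 mm; steel hexagon hub, 24 mm across flats, 28 mm across corners, 36 to 52 mm up. Origin: centre of its underside; z up.
- side_handle: Grinder side handle, loose, lying along its own x, 138 mm long, 38 mm high, 0.11 kg: black ribbed round grip, 35 mm diameter, axis 19 mm up; 38 mm square flanges at x +36 to +46 and -54 to -62 mm, on whose flats it lies (does not roll); steel stud to x +69, butt at x -69 mm. Origin: mid-length, on its underside; z up. Either way round will do.
- backing_pad: Black rubber backing pad, loose, a disc 100 mm across lying flat, boss up, 0.10 kg: rim 5 mm thick, rising as a cone to 12 mm high at 22 mm from the centre; in the middle a round upright boss, 36 mm across, 12 to 26 mm up, with a bright metal ring on top. Origin: centre of its underside; z up.
- lock_nut: Round steel locking nut, loose, 0.075 kg: flange 42 mm across, 0 to 9 mm up, with four pin holes, and on it a round hub 24 mm across, 9 to 16 mm up. Lies hub up. Origin: centre of its underside; z up.
- pin_spanner: Pin spanner, loose, dark flat steel 6 mm thick, 150 mm long along its own x, 0.12 kg: shank 20 mm wide from x -45 to +37 mm, hanging eye 30 mm across at x -60 mm, two-pronged head 44 mm wide from x +37 to +75 mm with two 5 mm pins standing up to 12 mm high at x +68 mm. Origin: mid-length, on its underside; z up. Either way round will do.
- open_spanner: Bystander, loose: bright steel open-ended spanner, 7 mm thick, about 150 mm along its own x, shank 15 mm wide, a jaw at each end (34 and 30 mm wide), no pins; lies among the long parts. Origin: mid-length, on its underside.
- masking_tape: Bystander, loose: roll of pale masking tape lying flat beyond the parts, 100 mm outside, 78 mm inside, 25 mm high. Origin: centre of its underside.
- seam_roller: Bystander, loose: wooden seam roller lying beyond the parts, about 160 mm along its own x (pear-shaped handle to x -85 mm, a 42 mm wide, 32 mm thick wooden roller across the end at x +42 to +74 mm), 32 mm high. Origin: on its underside.
Mind the look-alikes: they are no part of the job. Of the things shaped like the side_handle, the black one is meant.

How it is judged:
By the outcome, as a careful person would: the job done as asked, in the order asked, and still so for the second after the job is handed in, with the robot touching nothing.
It also fails if it takes over 134 s, if anything falls off the work surface, if the arm or the gripper's body presses on something with over 40 N, if the wrist force passes 120 N, or if a joint passes its speed limit or range.

## Working session

There is one attempt and no reset: what is moved stays moved. The work goes in short steps, Python scripts to look and compute and a shell command to move; the robot and the scene stay as the last step left them, time stands still between calls to the robot, and variables do not carry over. Pictures are saved under pics/ and viewed, at most 16 in all, crops included, and the job is handed in when it is done.

```bash
ls; mkdir -p pics; python3 - <<'E'
from station import r
import cv2
for n in("scene","top"):
    c=r.capture(n); cv2.imwrite(f"pics/{n}0.png",c["frame"][:,:,::-1]); print(n,c["vertical_fov"],c["cx"],c["cy"],c["rvec"],c["tvec"])
print(r.sense())
E
```

```text
pics
scene 57.01941827865962 251.7013218427512 197.27124051215654 [ 1.54121562  2.17183728 -0.73034946] [ 0.17080219 -0.38365643  1.18470151]
top 44.24826149157698 250.3679838012726 190.59536903326165 [ 2.13737241 -2.11135868  0.20740914] [-0.02128892  0.53460048  1.12333754]
{'time_s': 0.1, 'joints': array([-6.08118757e+01,  2.20849437e+01,  3.89324001e-01, -2.34201908e-02,
       -6.84103831e+01, -1.48171176e+01]), 'joint_velocities': array([-0.02982091, -0.09118343,  0.28376424,  0.06638997, -0.11244964,
       -0.03069123]), 'effort': array([-7.25987848e-04, -3.91689885e+01,  1.87935287e+01,  4.23192322e+00,
        1.34330380e-02, -7.44675822e-05]), 'tcp_pos': array([ 0.15505398, -0.6050617 ,  0.29130036]), 'ee_rot': array([[-9.68746258e-01, -2.48053144e-01, -5.70418156e-04],
       [-2.48053777e-01,  9.68744591e-01,  1.80051007e-03],
       [ 1.05967320e-04,  1.88573177e-03, -9.99998216e-01]]), 'wrist_force': array([-0.39718309, -0.44498738,  0.0385142 ]), 'moment': array([-0.00129871,  0.0200137 ,  0.04830498]), 'gripper_force': 0.0, 'gripper_width': 1.004274163654983}
```

View pics/top0.png

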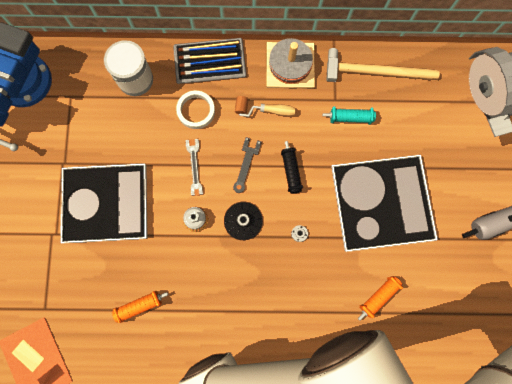

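View pics/scene0.png

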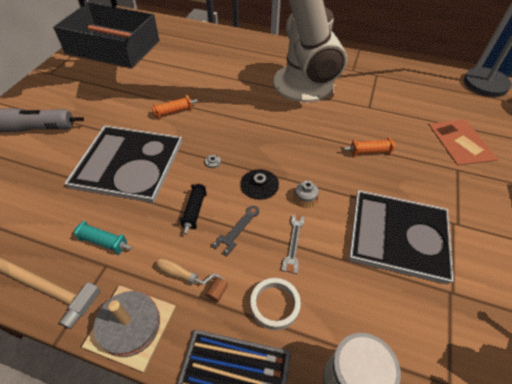

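```bash
cat > h.py <<'E'
import numpy as np, cv2
from station import r
def cam(n,save=None):
    c=r.capture(n); R,_=cv2.Rodrigues(np.array(c["rvec"],float)); 
    f=c["frame"].shape[0]/2/np.tan(np.radians(c["vertical_fov"])/2)
    c.update(R=R,C=-R.T@np.array(c["tvec"]),f=f)
    if save: cv2.imwrite(f"pics/{save}.png",c["frame"][:,:,::-1])
    return c
def ray(c,uv,z):
    uv=np.atleast_2d(np.array(uv,float))
    d=np.c_[(uv[:,0]-c["cx"])/c["f"],(uv[:,1]-c["cy"])/c["f"],np.ones(len(uv))]@c["R"]
    return c["C"][:2]+d[:,:2]*((z-c["C"][2])/d[:,2])[:,None]
def blobs(m,amin,amax=1e9):
    cs,_=cv2.findContours(m.astype(np.uint8),cv2.RETR_CCOMP,cv2.CHAIN_APPROX_NONE)
    return [k for k in cs if amin<cv2.contourArea(k)<amax]
def cen(k):
    m=cv2.moments(k); return m["m10"]/m["m00"],m["m01"]/m["m00"]
def togo(x,y,z,yaw):
    """shift (mm, tool axes) and turn (rotvec) to TCP target x,y,z pointing down, finger line (tool y) at world yaw deg"""
    s=r.sense(); R=s["ee_rot"]; a=np.radians(yaw)
    best=None
    for b in(a,a+np.pi):
        yv=np.array([np.cos(b),np.sin(b),0]); zv=np.array([0,0,-1.]); T=np.c_[np.cross(yv,zv),yv,zv]
        rv=cv2.Rodrigues(R.T@T)[0].ravel()
        if best is None or np.linalg.norm(rv)<np.linalg.norm(best): best=rv
    print("shift",(R.T@(np.array([x,y,z])-s["tcp_pos"])*1e3).round(1),"turn",best.round(3),"j6",s["joints"][5].round(1))
E
python3 - <<'E'
from h import *
c=cam("top"); print(c["C"],c["f"])
hsv=cv2.cvtColor(c["frame"],cv2.COLOR_RGB2HSV); S,V=hsv[...,1].astype(int),hsv[...,2].astype(int)
grey=(S<70)&(V>90); dark=(V<75)
for nm,m in(("grey",grey),("dark",dark)):
    for k in blobs(m,40,9000):
        u=cen(k)
        if 130<u[1]<260 and 50<u[0]<440:
            (q,sz,a)=cv2.minAreaRect(k); P=cv2.boxPoints((q,sz,a)); W=ray(c,P,.013)
            e=W[1]-W[0]; g=W[2]-W[1]
            print(nm,np.round(u,1),cv2.contourArea(k),"w",ray(c,[u],.013)[0].round(4),"box",ray(c,[q],.013)[0].round(4),"sz",np.round([np.linalg.norm(e),np.linalg.norm(g)],4),"ang",np.degrees(np.arctan2(e[1],e[0])).round(1))
E
```

```text
[ 0.31373665 -0.00992402  1.20399707] 472.2682838296592
grey [299.3 233.3] 172.0 w [ 0.4339 -0.1397] box [ 0.4346 -0.1403] sz [0.038  0.0354] ang -89.3
grey [367.2 227.9] 391.0 w [ 0.4498 -0.3121] box [ 0.4494 -0.3115] sz [0.0561 0.056 ] ang -89.3
grey [242.6 219.4] 103.5 w [0.4674 0.0039] box [0.4671 0.0042] sz [0.028  0.0281] ang -89.3
grey [194.  217.5] 334.0 w [0.4706 0.1274] box [0.4707 0.1274] sz [0.0509 0.0537] ang -89.3
grey [ 82.9 204. ] 750.5 w [0.5019 0.4113] box [0.5018 0.4111] sz [0.0768 0.0827] ang -89.3
grey [129.  202.2] 1296.0 w [0.508  0.2945] box [0.5085 0.2944] sz [0.0568 0.1605] ang -89.2
grey [410.3 199.4] 1459.5 w [ 0.5243 -0.4254] box [ 0.5249 -0.4249] sz [0.0623 0.1738] ang -78.1
grey [362.1 187.9] 1513.5 w [ 0.5528 -0.3025] box [ 0.5526 -0.3022] sz [0.1145 0.1157] ang -89.2
grey [103.5 203.1] 6258.0 w [0.5047 0.3592] box [0.5049 0.3615] sz [0.2244 0.1987] ang -87.5
grey [103.1 202.9] 5838.5 w [0.5052 0.3602] box [0.5054 0.3614] sz [0.2188 0.189 ] ang -86.2
grey [383.3 202.7] 7782.5 w [ 0.515  -0.3555] box [ 0.516  -0.3581] sz [0.2524 0.2261] ang -82.0
grey [
[... 526 characters left out ...]
3618] sz [0.2127 0.1835] ang -86.2
dark [ 82.9 204. ] 852.5 w [0.5019 0.4114] box [0.5024 0.4118] sz [0.0845 0.0847] ang -41.6
dark [128.8 202.3] 1485.5 w [0.5078 0.2948] box [0.5085 0.2944] sz [0.1657 0.0619] ang 3.7
dark [383.3 202.7] 6950.0 w [ 0.5148 -0.3556] box [ 0.5159 -0.3573] sz [0.2358 0.2148] ang -82.0
dark [367.4 227.9] 466.0 w [ 0.4496 -0.3125] box [ 0.4494 -0.3128] sz [0.0609 0.0616] ang -45.4
dark [410.4 199.5] 1657.5 w [ 0.5241 -0.4254] box [ 0.5242 -0.425 ] sz [0.0682 0.1803] ang -78.1
dark [362.2 187.9] 1655.5 w [ 0.5528 -0.3027] box [ 0.5532 -0.3029] sz [0.1194 0.1195] ang -44.7
dark [291.7 170.1] 531.5 w [ 0.5976 -0.1215] box [ 0.5976 -0.1259] sz [0.0482 0.1186] ang -77.9
```

```bash
python3 -c "
from h import *
togo(.45,.06,.33,90)"
```

```text
shift [-450.7  571.2  -37.7] turn [ 0.002 -0.     0.251] j6 -14.8
```

```bash
python3 -m pendant '[[[-30,38,-5],[0,0,0]],[[-60,76,-10],[0,0,0]],[[-90,114,-15],[0,0,0]],[[-120,152,-20],[0,0,0]],[[-150,190,-25],[0,0,0]],[[-180,228,-30],[0,0,0]],[[-210,266,-38],[0,0,0]],[[-225,285,-38],[0,0,0]]]' && python3 -m pendant '[[[-30,38,0],[0,0,0.03]],[[-60,76,0],[0,0,0.06]],[[-90,114,0],[0,0,0.1]],[[-120,152,0],[0,0,0.14]],[[-150,190,0],[0,0,0.18]],[[-180,228,0],[0,0,0.22]],[[-210,266,0],[0,0,0.251]],[[-226,286,0],[0,0,0.251]],[[-226,286,0],[0,0,0.251]],[[-226,286,0],[0,0,0.251]]]'
python3 - <<'E'
from h import *
c=cam("wrist","w1"); print(c["C"])
E
```

```text
time_s: 0.95
tcp_pos: [0.3031, -0.2712, 0.3314]
ee_rot: [[-0.968, -0.251, 0.003], [-0.251, 0.968, -0.001], [-0.002, -0.001, -1.0]]
wrist_force: [0.4, -0.2, 0.0]
gripper_width: 0.999
gripper_force: 0.0
time_s: 1.95
tcp_pos: [0.45, 0.0599, 0.3297]
ee_rot: [[-1.0, -0.001, -0.001], [-0.001, 1.0, -0.001], [0.001, -0.001, -1.0]]
wrist_force: [-0.2, -0.4, -0.3]
gripper_width: 1.001
gripper_force: 0.0
[0.37839649 0.05918345 0.42165507]
```

View pics/w1.png

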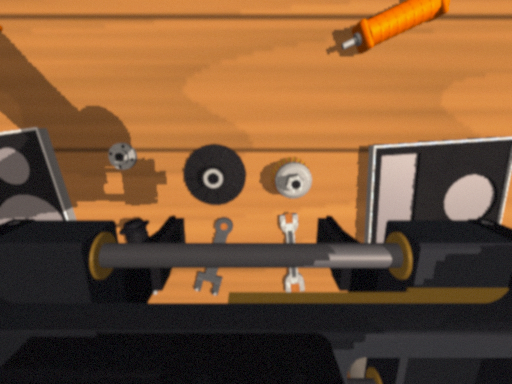

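```bash
python3 - <<'E'
from h import *
c=cam("wrist"); t=cam("top")
for c in(c,t):
    hsv=cv2.cvtColor(c["frame"],cv2.COLOR_RGB2HSV); S,V=hsv[...,1].astype(int),hsv[...,2].astype(int)
    for nm,m in(("grey",(S<70)&(V>90)),("dark",V<60)):
        for k in blobs(m,40,4000):
            u=cen(k); (q,rad)=cv2.minEnclosingCircle(k)
            p=ray(c,[u],.015)[0]
            if .40<p[0]<.68 and -.19<p[1]<.19:
                print(nm,np.round(u,1),cv2.contourArea(k),np.round(q,1),"rad",round(rad*np.linalg.norm(ray(c,[q],.015)-ray(c,[[q[0]+1,q[1]]],.015)),4),*[(z,ray(c,[q],z)[0].round(4)) for z in(.003,.009,.026,.031)])
    print()
E
```

```text
grey [209.4 279.1] 270.5 [208.7 280.7] rad 0.0265 (0.003, array([ 0.6622, -0.017 ])) (0.009, array([ 0.6581, -0.0159])) (0.026, array([ 0.6466, -0.0128])) (0.031, array([ 0.6432, -0.0119]))
grey [293.8 278.7] 253.0 [294.3 279.7] rad 0.0235 (0.003, array([0.6602, 0.1371])) (0.009, array([0.6562, 0.136 ])) (0.026, array([0.6447, 0.1328])) (0.031, array([0.6414, 0.1319]))
grey [222.8 229.4] 258.5 [221.5 230. ] rad 0.0211 (0.003, array([0.5635, 0.009 ])) (0.009, array([0.5608, 0.0097])) (0.026, array([0.5533, 0.0117])) (0.031, array([0.5511, 0.0123]))
grey [224.  226.2] 75.5 [224.1 226.2] rad 0.0087 (0.003, array([0.5564, 0.0135])) (0.009, array([0.5539, 0.0142])) (0.026, array([0.5466, 0.016 ])) (0.031, array([0.5445, 0.0166]))
grey [289.1 227.8] 264.5 [289.4 228.1] rad 0.0257 (0.003, array([0.56  , 0.1244])) (0.009, array([0.5574, 0.1235])) (0.026, array([0.5501, 0.1208])) (0.031, array([0.5479, 0.12  ]))
grey [213.1 178.2] 306.0 [213.2 178.4] rad 0.0164 (0.003, array([ 0.4735, -0.0018])) (0.009, array([ 0.4721, -0.0009])) (0.026, array([0.4682, 0.0015])) (0.031, array([0.4671, 0.0023]
[... 1908 characters left out ...]
.0212 (0.003, array([0.4617, 0.1282])) (0.009, array([0.461 , 0.1275])) (0.026, array([0.4589, 0.1255])) (0.031, array([0.4583, 0.1249]))
grey [246.5 161.1] 285.5 [246.4 162. ] rad 0.0621 (0.003, array([ 0.6203, -0.0036])) (0.009, array([ 0.6187, -0.0036])) (0.026, array([ 0.6144, -0.0037])) (0.031, array([ 0.6131, -0.0037]))
dark [240.7 211.2] 1910.0 [228.9 207.1] rad 0.0978 (0.003, array([0.5001, 0.0399])) (0.009, array([0.4992, 0.0396])) (0.026, array([0.4965, 0.0389])) (0.031, array([0.4958, 0.0387]))
dark [291.8 170.2] 514.0 [291.9 170.4] rad 0.0581 (0.003, array([ 0.5992, -0.1229])) (0.009, array([ 0.5978, -0.1223])) (0.026, array([ 0.5937, -0.1207])) (0.031, array([ 0.5925, -0.1202]))
```

```bash
python3 -m pendant '[[[-10,32,40],[0,0,0]],[[-20,64,80],[0,0,0]],[[-20,64,120],[0,0,0]],[[-20,64,160],[0,0,0]],[[-20,64,190],[0,0,0]],[[-20,64,215],[0,0,0]],[[-20,64,230],[0,0,0]],[[-20,64,239],[0,0,0]],[[-20,64,239],[0,0,0]],[[-20,64,239],[0,0,0]]]' 1 && python3 -m pendant '[[[0,0,0],[0,0,0]],[[0,0,0],[0,0,0]],[[0,0,0],[0,0,0]],[[0,0,0],[0,0,0]],[[0,0,0],[0,0,0]],[[0,0,0],[0,0,0]],[[0,0,0],[0,0,0]],[[0,0,0],[0,0,0]]]' 0
```

```text
time_s: 3.1
tcp_pos: [0.4708, 0.1235, 0.092]
ee_rot: [[-1.0, 0.001, 0.001], [0.001, 1.0, 0.001], [-0.001, 0.001, -1.0]]
wrist_force: [0.2, -0.2, 0.8]
gripper_width: 0.999
gripper_force: 0.0
time_s: 3.9
tcp_pos: [0.4705, 0.1238, 0.0914]
ee_rot: [[-1.0, 0.0, 0.0], [0.0, 1.0, 0.0], [-0.0, 0.0, -1.0]]
wrist_force: [-1.6, 1.6, 2.0]
gripper_width: 0.624
gripper_force: 30.0
```

```bash
python3 -m pendant '[[[0,0,-10],[0,0,0]],[[0,0,-35],[0,0,0]],[[0,0,-60],[0,0,0]],[[-5,30,-75],[0,0,0]],[[-10,70,-80],[0,0,0]],[[-15,110,-80],[0,0,0]],[[-20,150,-80],[0,0,0]],[[-25,190,-80],[0,0,0]],[[-30,230,-80],[0,0,0]],[[-32,260,-80],[0,0,0]]]' && python3 -m pendant '[[[0,15,0],[0,0,0]],[[0,25,0],[0,0,0]],[[0,28,0],[0,0,0]],[[0,28,0],[0,0,0]],[[0,28,15],[0,0,0]],[[0,28,30],[0,0,0]],[[0,28,42],[0,0,0]],[[0,28,50],[0,0,0]],[[0,28,50],[0,0,0]]]'
python3 - <<'E'
from h import *
c=cam("wrist","w2")
E
```

```text
time_s: 4.9
tcp_pos: [0.5021, 0.3854, 0.1707]
ee_rot: [[-1.0, -0.0, -0.001], [-0.0, 1.0, -0.001], [0.001, -0.001, -1.0]]
wrist_force: [0.9, -0.7, -2.9]
gripper_width: 0.623
gripper_force: 30.0
time_s: 5.8
tcp_pos: [0.502, 0.4105, 0.12]
ee_rot: [[-1.0, 0.001, -0.002], [0.001, 1.0, -0.002], [0.002, -0.002, -1.0]]
wrist_force: [0.5, 0.3, -4.1]
gripper_width: 0.625
gripper_force: 30.0
```

View pics/w2.png

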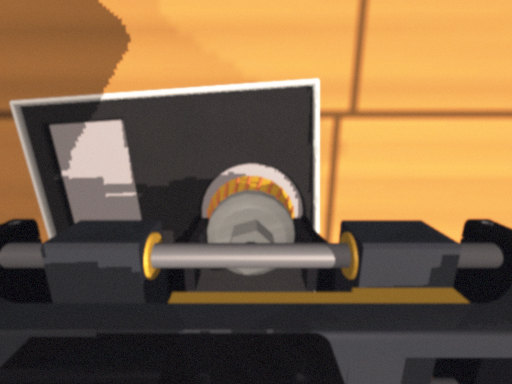

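```bash
python3 -m pendant '[[[0,0,8],[0,0,0]],[[0,0,13],[0,0,0]],[[0,0,16],[0,0,0]],[[0,0,17],[0,0,0]],[[0,0,18],[0,0,0]],[[0,0,18.5],[0,0,0]],[[0,0,18.5],[0,0,0]],[[0,0,18.5],[0,0,0]]]'
```

```text
time_s: 6.65
tcp_pos: [0.5024, 0.4117, 0.1029]
ee_rot: [[-1.0, 0.0, 0.0], [0.0, 1.0, 0.0], [-0.0, 0.0, -1.0]]
wrist_force: [0.0, -0.1, -3.9]
gripper_width: 0.628
gripper_force: 30.0
```

```bash
for i in 1 2 3; do python3 -m pendant '[[[0,0,0.5],[0,0,0]],[[0,0,0.7],[0,0,0]],[[0,0,0.7],[0,0,0]],[[0,0,0.7],[0,0,0]]]' | grep -E 'tcp|wrist'; done
```

```text
tcp_pos: [0.5024, 0.4116, 0.1021]
wrist_force: [0.3, -0.7, -3.0]
tcp_pos: [0.5024, 0.4117, 0.1016]
wrist_force: [-0.9, 0.8, -2.1]
tcp_pos: [0.5024, 0.4117, 0.1015]
wrist_force: [-3.9, -0.6, 5.2]
```

```bash
python3 -m pendant '[[[0,0,0],[0,0,0]],[[0,0,0],[0,0,0]],[[0,0,0],[0,0,0]],[[0,0,-15],[0,0,0]],[[0,0,-40],[0,0,0]],[[0,0,-75],[0,0,0]],[[0,0,-110],[0,0,0]]]' 0.85 && python3 -m pendant '[[[-5,-40,-20],[0,0,0]],[[-10,-85,-40],[0,0,0]],[[-20,-130,-60],[0,0,0]],[[-30,-175,-80],[0,0,0]],[[-40,-220,-100],[0,0,0]],[[-50,-265,-118],[0,0,0]],[[-58,-310,-118],[0,0,0]],[[-58,-355,-118],[0,0,0]],[[-58,-400,-118],[0,0,0]],[[-58,-440,-118],[0,0,0]]]' 1 && python3 -m pendant '[[[0,-20,0],[0,0,0]],[[0,-30,0],[0,0,0]],[[0,-30,0],[0,0,0]],[[0,-30,0],[0,0,0]]]'
python3 - <<'E'
from h import *
c=cam("wrist"); t=cam("top"); cv2.imwrite("pics/w3.png",np.vstack([c["frame"][:288],t["frame"][100:388]])[:,:,::-1])
for c in(c,t):
    hsv=cv2.cvtColor(c["frame"],cv2.COLOR_RGB2HSV); S,V=hsv[...,1].astype(int),hsv[...,2].astype(int)
    for nm,m in(("grey",(S<70)&(V>60)),("dark",V<60)):
        for k in blobs(m,100,5000):
            u=cen(k); p=ray(c,[u],.015)[0]
            if .40<p[0]<.70 and -.19<p[1]<.19:
                q=cv2.minAreaRect(k); print(nm,np.round(u,1),cv2.contourArea(k),*[(z,ray(c,cv2.boxPoints(q),z).round(3).tolist()) for z in((.003,) if nm=="grey" else(.019,))])
E
```

```text
time_s: 8.55
tcp_pos: [0.5025, 0.4116, 0.2126]
ee_rot: [[-1.0, -0.0, 0.0], [-0.0, 1.0, 0.0], [-0.0, 0.0, -1.0]]
wrist_force: [0.6, 1.1, 0.7]
gripper_width: 0.849
gripper_force: 0.0
time_s: 9.55
tcp_pos: [0.56, -0.0305, 0.3301]
ee_rot: [[-1.0, 0.001, 0.002], [0.001, 1.0, 0.0], [-0.002, 0.0, -1.0]]
wrist_force: [0.4, 1.1, -0.1]
gripper_width: 1.0
gripper_force: 0.0
time_s: 9.95
tcp_pos: [0.5604, -0.0577, 0.329]
ee_rot: [[-1.0, -0.0, 0.001], [-0.0, 1.0, 0.0], [-0.001, 0.0, -1.0]]
wrist_force: [-0.3, 0.2, -0.8]
gripper_width: 1.0
gripper_force: 0.0
grey [284.8 193.9] 1019.0 (0.003, [[0.678, -0.044], [0.537, -0.002], [0.549, 0.036], [0.692, -0.004]])
grey [366.3 190.5] 933.5 (0.003, [[0.534, 0.108], [0.534, 0.137], [0.684, 0.156], [0.684, 0.124]])
grey [293.  101.3] 435.0 (0.003, [[0.472, -0.02], [0.444, -0.0], [0.461, 0.029], [0.491, 0.01]])
grey [192.3  79.7] 652.5 (0.003, [[0.417, -0.163], [0.417, -0.123], [0.456, -0.124], [0.456, -0.166]])
dark [332.5 234.1] 688.0 (0.019, [[0.696, 0.052], [0.645, 0.049], [0.645, 0.118], [0.696, 0.124]])
dark [208.9 188.2] 1395.5 (0.019, [[0.545, -0.15
[... 162 characters left out ...]
 [293.  101.3] 508.0 (0.019, [[0.468, -0.023], [0.444, 0.002], [0.467, 0.028], [0.493, 0.003]])
grey [299.4 233.1] 171.0 (0.003, [[0.453, -0.122], [0.454, -0.161], [0.418, -0.16], [0.418, -0.122]])
grey [242.6 219.2] 116.5 (0.003, [[0.469, 0.026], [0.492, 0.005], [0.469, -0.019], [0.447, 0.003]])
grey [240.3 181.4] 149.0 (0.003, [[0.543, 0.031], [0.604, 0.019], [0.599, -0.006], [0.538, 0.006]])
dark [243.1 220.7] 1056.5 (0.019, [[0.417, 0.047], [0.511, 0.049], [0.512, -0.042], [0.418, -0.043]])
dark [242.6 219.2] 153.5 (0.019, [[0.467, 0.028], [0.492, 0.005], [0.467, -0.021], [0.442, 0.003]])
dark [283.4 154.6] 2644.0 (0.019, [[0.659, 0.066], [0.719, -0.206], [0.56, -0.234], [0.502, 0.032]])
```

View pics/w3.png

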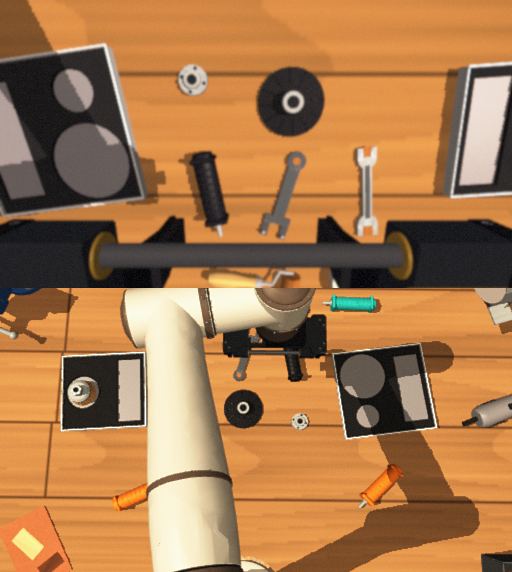

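```bash
python3 -m pendant '[[[-15,-20,35],[0,0,-0.05]],[[-30,-40,70],[0,0,-0.1]],[[-45,-60,105],[0,0,-0.15]],[[-49,-63,140],[0,0,-0.183]],[[-49,-63,175],[0,0,-0.183]],[[-49,-63,205],[0,0,-0.183]],[[-49,-63,230],[0,0,-0.183]],[[-49,-63,245],[0,0,-0.183]],[[-49,-63,252],[0,0,-0.183]],[[-49,-63,252],[0,0,-0.183]]]' 1 && python3 -m pendant '[[[0,0,0],[0,0,0]],[[0,0,0],[0,0,0]],[[0,0,0],[0,0,0]],[[0,0,0],[0,0,0]],[[0,0,0],[0,0,0]],[[0,0,0],[0,0,0]],[[0,0,0],[0,0,0]],[[0,0,0],[0,0,0]],[[0,0,0],[0,0,0]],[[0,0,0],[0,0,0]]]' 0 && python3 -m pendant '[[[0,0,-10],[0,0,0]],[[0,0,-40],[0,0,0]],[[0,0,-80],[0,0,0]],[[0,0,-100],[0,0,0]],[[0,0,-100],[0,0,0]]]'
python3 - <<'E'
from h import *
c=cam("scene","s4")
s=r.sense(); x,y,z=s["tcp_pos"]; print(s["tcp_pos"])
togo(.508,.2946,.19,93)
E
```

```text
time_s: 11.05
tcp_pos: [0.6092, -0.1205, 0.0757]
ee_rot: [[-0.983, -0.183, -0.002], [-0.183, 0.983, -0.0], [0.002, 0.0, -1.0]]
wrist_force: [0.1, 1.1, 0.0]
gripper_width: 0.997
gripper_force: 0.0
time_s: 12.05
tcp_pos: [0.6093, -0.1213, 0.0767]
ee_rot: [[-0.983, -0.182, -0.0], [-0.182, 0.983, 0.0], [0.0, 0.0, -1.0]]
wrist_force: [-0.2, 1.2, 0.2]
gripper_width: 0.385
gripper_force: 30.0
time_s: 12.55
tcp_pos: [0.6111, -0.1216, 0.1811]
ee_rot: [[-0.983, -0.182, 0.008], [-0.182, 0.983, -0.0], [-0.008, -0.002, -1.0]]
wrist_force: [0.7, -0.3, -0.8]
gripper_width: 0.383
gripper_force: 30.0
[ 0.60977625 -0.1213736   0.17850784]
shift [ 24.5 427.5 -11.7] turn [-0.     0.004  0.13 ] j6 -83.2
```

View pics/s4.png

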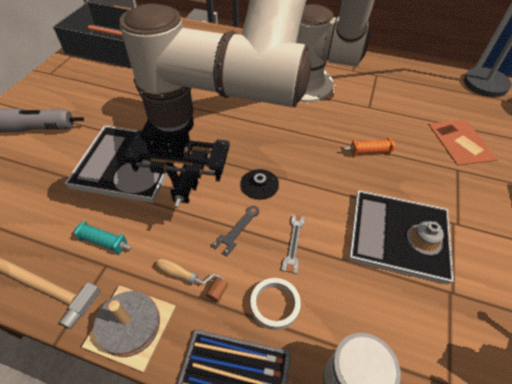

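```bash
python3 -m pendant '[[[2,40,0],[0,0,0]],[[5,85,0],[0,0,0]],[[8,130,0],[0,0,0.02]],[[10,175,0],[0,0,0.05]],[[14,220,0],[0,0,0.08]],[[18,265,0],[0,0,0.11]],[[22,310,0],[0,0,0.13]],[[24.5,355,0],[0,0,0.13]],[[24.5,395,0],[0,0,0.13]],[[24.5,418,0],[0,0,0.13]]]' && python3 -m pendant '[[[1,9.5,0],[0,0,0]],[[1,9.5,0],[0,0,0]],[[1,9.5,25],[0,0,0]],[[1,9.5,45],[0,0,0]],[[1,9.5,45],[0,0,0]]]'
python3 - <<'E'
from h import *
c=cam("wrist","w5")
togo(.508,.2946,.09,93.2)
E
```

```text
time_s: 13.6
tcp_pos: [0.5077, 0.2874, 0.1749]
ee_rot: [[-0.998, -0.055, -0.002], [-0.055, 0.998, -0.002], [0.002, -0.002, -1.0]]
wrist_force: [0.2, 0.3, -0.8]
gripper_width: 0.385
gripper_force: 30.0
time_s: 14.1
tcp_pos: [0.5062, 0.2916, 0.1282]
ee_rot: [[-0.999, -0.05, -0.007], [-0.05, 0.999, -0.005], [0.007, -0.005, -1.0]]
wrist_force: [-0.7, 0.3, -0.7]
gripper_width: 0.382
gripper_force: 30.0
shift [-1.   2.2 40.1] turn [-0.003 -0.004 -0.005] j6 -132.9
```

View pics/w5.png

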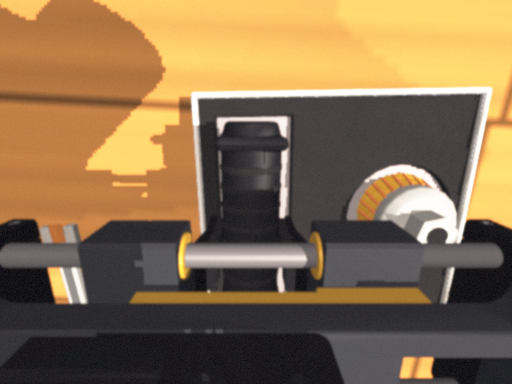

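```bash
python3 -m pendant '[[[0,0,10],[0,0,0]],[[-0.5,1,20],[0,0,0]],[[-1,1.5,29],[0,0,0]],[[-1,1.5,35],[0,0,0]],[[-1,1.5,37],[0,0,0]],[[-1,1.5,38],[0,0,0]],[[-1,1.5,38],[0,0,0]],[[-1,1.5,38],[0,0,0]]]' |grep -E 'tcp|wrist'; for i in 1 2 3; do python3 -m pendant '[[[0,0,0.5],[0,0,0]],[[0,0,0.7],[0,0,0]],[[0,0,0.7],[0,0,0]],[[0,0,0.7],[0,0,0]]]' | grep -E 'tcp|wrist'; done
python3 - <<'E'
from h import *
c=cam("wrist"); print(ray(c,[[252,121]],.08))
togo(.508,.2946,.09,93.2)
E
```

```text
tcp_pos: [0.5088, 0.2963, 0.094]
wrist_force: [-0.5, -0.3, -1.0]
tcp_pos: [0.5086, 0.2962, 0.093]
wrist_force: [-0.2, 0.1, -1.0]
tcp_pos: [0.5086, 0.2962, 0.0922]
wrist_force: [-0.5, -0.8, -0.5]
tcp_pos: [0.5086, 0.2962, 0.0915]
wrist_force: [-0.5, 0.3, -1.4]
[[0.43844293 0.29229033]]
shift [ 0.7 -1.6  1.5] turn [ 0.     0.    -0.003] j6 -132.9
```

```bash
python3 -m pendant '[[[0.5,-1,1],[0,0,0]],[[0.5,-1.5,2],[0,0,0]],[[0.5,-1.5,3],[0,0,0]],[[0.5,-1.5,3],[0,0,0]]]' |grep -E 'tcp|wrist'; for i in 1 2 3 4; do python3 -m pendant '[[[0,0,0.5],[0,0,0]],[[0,0,0.6],[0,0,0]],[[0,0,0.6],[0,0,0]],[[0,0,0.6],[0,0,0]]]' | grep -E 'tcp|wrist'; done
```

```text
tcp_pos: [0.5081, 0.2945, 0.0883]
wrist_force: [0.5, 0.1, -1.8]
tcp_pos: [0.5082, 0.2947, 0.088]
wrist_force: [-0.1, -0.5, -1.3]
tcp_pos: [0.5082, 0.2946, 0.0874]
wrist_force: [0.1, 0.2, -1.6]
tcp_pos: [0.5082, 0.2947, 0.0868]
wrist_force: [-0.4, -1.1, -0.9]
tcp_pos: [0.5082, 0.2947, 0.0866]
wrist_force: [-1.5, -0.7, 4.3]
```

```bash
python3 -m pendant '[[[0,0,0],[0,0,0]],[[0,0,0],[0,0,0]],[[0,0,0],[0,0,0]],[[0,0,-3],[0,0,0]],[[0,0,-15],[0,0,0]],[[0,0,-40],[0,0,0]],[[0,0,-75],[0,0,0]],[[0,0,-110],[0,0,0]],[[0,0,-110],[0,0,0]]]' 0.5
python3 - <<'E'
from h import *
c=cam("top"); f=c["frame"][140:270,40:180]; w=cam("wrist")["frame"]
cv2.imwrite("pics/p6.png",np.hstack([cv2.resize(f,(414,384)),w])[:,:,::-1][:, :800])
togo(.619,-.005,.2,74)
E
```

```text
time_s: 19.1
tcp_pos: [0.5106, 0.2965, 0.203]
ee_rot: [[-0.998, -0.054, 0.01], [-0.054, 0.999, 0.008], [-0.011, 0.007, -1.0]]
wrist_force: [0.3, -0.1, 0.6]
gripper_width: 0.502
gripper_force: 0.0
shift [ -94.7 -305.3   -2.6] turn [0.003 0.002 0.332] j6 -132.9
```

View pics/p6.png

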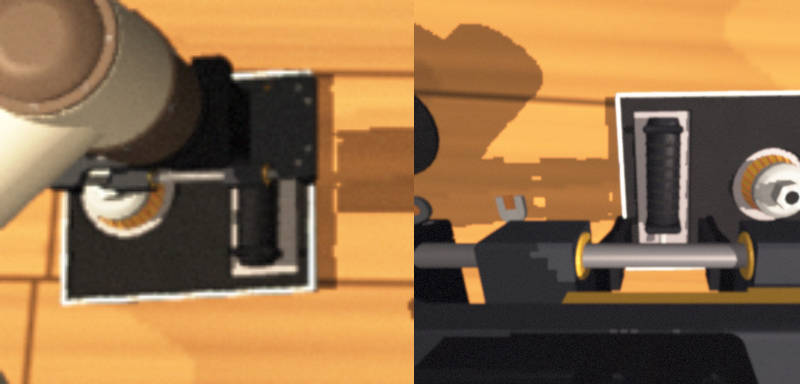

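```bash
python3 -m pendant '[[[-13,-42,0],[0,0,0.05]],[[-26,-85,0],[0,0,0.1]],[[-40,-128,0],[0,0,0.15]],[[-53,-171,0],[0,0,0.2]],[[-66,-214,0],[0,0,0.25]],[[-80,-257,0],[0,0,0.3]],[[-90,-290,0],[0,0,0.332]],[[-95,-305,0],[0,0,0.332]],[[-95,-305,0],[0,0,0.332]],[[-95,-305,0],[0,0,0.332]]]' 0.7
python3 -c "
from h import *
togo(.619,-.005,.0712,74)"
```

```text
time_s: 20.2
tcp_pos: [0.6186, -0.0046, 0.1953]
ee_rot: [[-0.961, 0.276, -0.002], [0.276, 0.961, 0.0], [0.002, -0.0, -1.0]]
wrist_force: [-0.8, -0.0, 0.7]
gripper_width: 0.7
gripper_force: 0.0
shift [ -0.7  -0.3 124.1] turn [-0.    -0.002  0.   ] j6 -120.5
```

```bash
python3 -m pendant '[[[0,0,30],[0,0,0]],[[0,0,65],[0,0,0]],[[0,0,90],[0,0,0]],[[0,0,108],[0,0,0]],[[0,0,118],[0,0,0]],[[0,0,122],[0,0,0]],[[0,0,123.5],[0,0,0]],[[0,0,123.5],[0,0,0]],[[0,0,123.5],[0,0,0]]]' 0.7 
python3 - <<'E'
from h import *
c=cam("wrist","w7")
togo(.619,-.005,.0712,74)
E
python3 -m pendant '[[[0,0,0],[0,0,0]],[[0,0,0],[0,0,0]],[[0,0,0],[0,0,0]],[[0,0,0],[0,0,0]],[[0,0,0],[0,0,0]],[[0,0,0],[0,0,0]],[[0,0,0],[0,0,0]],[[0,0,0],[0,0,0]],[[0,0,0],[0,0,0]]]' 0
```

```text
time_s: 21.1
tcp_pos: [0.6197, -0.0047, 0.0737]
ee_rot: [[-0.961, 0.275, 0.002], [0.275, 0.961, 0.0], [-0.002, 0.001, -1.0]]
wrist_force: [-0.9, 0.9, 0.3]
gripper_width: 0.701
gripper_force: 0.0
shift [ 0.6 -0.4  2.5] turn [0.001 0.002 0.   ] j6 -120.5
time_s: 22.05
tcp_pos: [0.6192, -0.0049, 0.0726]
ee_rot: [[-0.961, 0.276, 0.0], [0.276, 0.961, 0.0], [-0.0, 0.0, -1.0]]
wrist_force: [0.9, 0.9, 0.1]
gripper_width: 0.219
gripper_force: 30.0
```

View pics/w7.png

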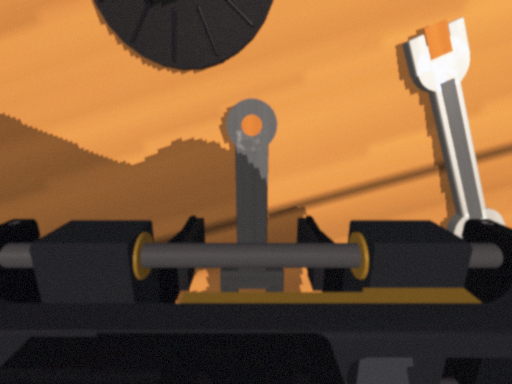

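```bash
python3 -m pendant '[[[0,0,-5],[0,0,0]],[[0,0,-15],[0,0,0]],[[0,0,-35],[0,0,0]],[[0,0,-60],[0,0,0]],[[0,0,-80],[0,0,0]],[[0,0,-80],[0,0,0]],[[0,0,-80],[0,0,0]]]'
python3 - <<'E'
from h import *
c=cam("wrist","w8"); s=r.sense()
im=cv2.imread("pics/w7.png"); hsv=cv2.cvtColor(im,cv2.COLOR_BGR2HSV)
for c_,f in(("w7",im),("w8",c["frame"][:,:,::-1])):
    f=np.ascontiguousarray(f); S=cv2.cvtColor(f,cv2.COLOR_BGR2HSV)[...,1]
    for k in blobs((S>110)&(np.indices(S.shape)[1]>225)&(np.indices(S.shape)[1]<280),60,700): print(c_,cen(k),cv2.contourArea(k))
d=c; z=s["tcp_pos"][2]-.0726+.006
p=ray(d,[[251,125]],z)[0]; print(p, s["ee_rot"].T@np.append(p-s["tcp_pos"][:2],0))
E
```

```text
time_s: 22.75
tcp_pos: [0.619, -0.0049, 0.1532]
ee_rot: [[-0.961, 0.276, 0.001], [0.276, 0.961, 0.001], [-0.001, 0.001, -1.0]]
wrist_force: [-0.1, -0.4, -1.2]
gripper_width: 0.216
gripper_force: 30.0
w7 (252.36119402985074, 296.6166666666667) 670.0
w7 (251.20764203117142, 124.66163901458017) 331.5
w8 (252.25300588385772, 296.80148375543615) 651.5
w8 (230.21060606060607, 180.00833333333333) 660.0
w8 (250.4411027568922, 125.65814536340851) 332.5
[0.55461911 0.01352754] [6.65174389e-02 1.55216327e-04 7.74805504e-05]
```

View pics/w8.png

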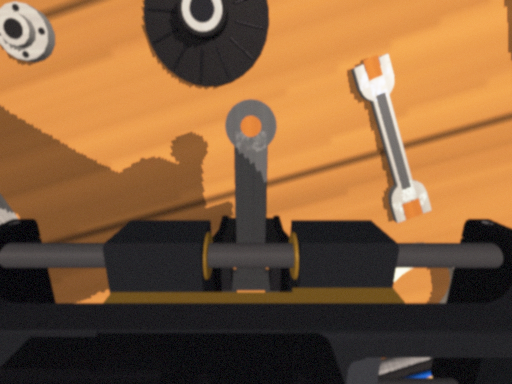

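```bash
python3 -c "
from h import *
togo(.5306,-.4246,.153,97.4)"
```

```text
shift [ -31.3 -427.6   -0.8] turn [ 0.    -0.001 -0.409] j6 -120.5
```

```bash
python3 -m pendant '[[[-2,-25,0],[0,0,-0.02]],[[-4,-55,0],[0,0,-0.05]],[[-7,-95,0],[0,0,-0.1]],[[-10,-135,0],[0,0,-0.15]],[[-13,-175,0],[0,0,-0.2]],[[-16,-215,0],[0,0,-0.25]],[[-19,-255,0],[0,0,-0.3]],[[-22,-295,0],[0,0,-0.35]],[[-25,-335,0],[0,0,-0.4]],[[-28,-370,0],[0,0,-0.409]]]' >/dev/null; python3 -c "
from h import *
togo(.5306,-.4246,.153,97.4)"
```

```text
shift [ 19.1 -52.7  -2.1] turn [ 0.002 -0.003  0.001] j6 -62.3
```

```bash
python3 -m pendant '[[[8,-20,0],[0,0,0]],[[15,-40,0],[0,0,0]],[[19,-52,0],[0,0,0]],[[19,-52.5,0],[0,0,0]],[[19,-52.5,15],[0,0,0]],[[19,-52.5,35],[0,0,0]],[[19,-52.5,50],[0,0,0]],[[19,-52.5,50],[0,0,0]],[[19,-52.5,50],[0,0,0]]]'
python3 - <<'E'
from h import *
c=cam("wrist","w9")
togo(.5306,-.4246,.0826,97.4)
z=r.sense()["tcp_pos"][2]-.0666
f=c["frame"]; hsv=cv2.cvtColor(f,cv2.COLOR_RGB2HSV); S,V=hsv[...,1].astype(int),hsv[...,2].astype(int)
E
```

```text
time_s: 24.7
tcp_pos: [0.5323, -0.4222, 0.1021]
ee_rot: [[-0.991, -0.131, -0.001], [-0.131, 0.991, 0.0], [0.001, 0.0, -1.0]]
wrist_force: [-0.6, 0.0, -0.9]
gripper_width: 0.22
gripper_force: 30.0
shift [ 2.3 -1.7 20.4] turn [-0.001  0.     0.002] j6 -57.7
```

View pics/w9.png

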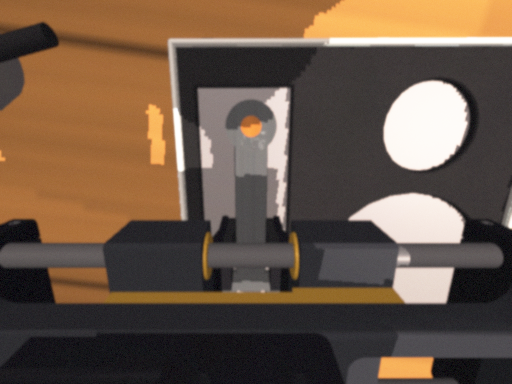

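```bash
python3 - <<'E'
from h import *
c=cam("wrist"); s=r.sense(); f=c["frame"].astype(int); g=f.min(2)
for row in(98,110,150,180,205):
    x=g[row]; lo=[i for i in range(180,330) if x[i]>95]; print(row,lo[0],lo[-1],[ (s["ee_rot"].T@np.append(ray(c,[[u,row]],.010)[0]-s["tcp_pos"][:2],0)*1e3).round(1)[:2].tolist() for u in(lo[0]-.5,lo[-1]+.5)])
for u in(225,280):
    x=g[60:200,u]; lo=[i+60 for i in range(140) if x[i]>95]; print(u,lo[:1],(s["ee_rot"].T@np.append(ray(c,[[u,lo[0]-.5]],.010)[0]-s["tcp_pos"][:2],0)*1e3).round(1))
E
```

```text
98 200 290 [[83.8, -34.2], [83.8, 25.6]]
110 180 289 [[76.3, -47.9], [76.3, 25.3]]
150 180 288 [[49.8, -49.8], [49.8, 25.6]]
180 180 287 [[28.5, -51.3], [28.5, 25.7]]
205 181 286 [[9.7, -51.9], [9.7, 25.7]]
225 [88] [ 90.3 -17.3  -0.1]
280 [87] [90.9 18.5 -0.1]
```

```bash
python3 -m pendant '[[[0,-1.5,0],[0,0,0]],[[0,-3.2,0],[0,0,0]],[[0,-3.2,6],[0,0,0]],[[0,-3.2,11],[0,0,0]],[[0,-3.2,15],[0,0,0]],[[0,-3.2,17],[0,0,0]],[[0,-3.2,18],[0,0,0]],[[0,-3.2,18],[0,0,0]],[[0,-3.2,18],[0,0,0]]]' |grep -E 'tcp|wrist'; for i in 1 2 3 4; do python3 -m pendant '[[[0,0,0.4],[0,0,0]],[[0,0,0.6],[0,0,0]],[[0,0,0.6],[0,0,0]],[[0,0,0.6],[0,0,0]]]' | grep -E 'tcp|wrist'; done
```

```text
tcp_pos: [0.5326, -0.426, 0.0848]
wrist_force: [0.6, -0.5, -1.5]
tcp_pos: [0.5325, -0.426, 0.0841]
wrist_force: [0.1, -1.1, -0.4]
tcp_pos: [0.5325, -0.426, 0.0834]
wrist_force: [-0.1, -0.0, -1.4]
tcp_pos: [0.5325, -0.426, 0.0828]
wrist_force: [-0.1, -0.3, -1.1]
tcp_pos: [0.5325, -0.426, 0.0826]
wrist_force: [-0.5, 1.3, 2.1]
```

```bash
python3 -m pendant '[[[0,0,0.3],[0,0,0]],[[0,0,0.3],[0,0,0]],[[0,0,0.3],[0,0,0]],[[0,0,0.3],[0,0,0]],[[0,0,-2],[0,0,0]],[[0,0,-8],[0,0,0]],[[0,0,-20],[0,0,0]],[[0,0,-50],[0,0,0]],[[0,0,-90],[0,0,0]],[[0,0,-130],[0,0,0]]]' 0.27
python3 - <<'E'
from h import *
c=cam("wrist","w10")
E
```

```text
time_s: 28.3
tcp_pos: [0.5323, -0.426, 0.2145]
ee_rot: [[-0.992, -0.13, 0.0], [-0.13, 0.992, -0.0], [-0.0, -0.0, -1.0]]
wrist_force: [1.3, -0.3, 0.3]
gripper_width: 0.272
gripper_force: 0.0
```

View pics/w10.png

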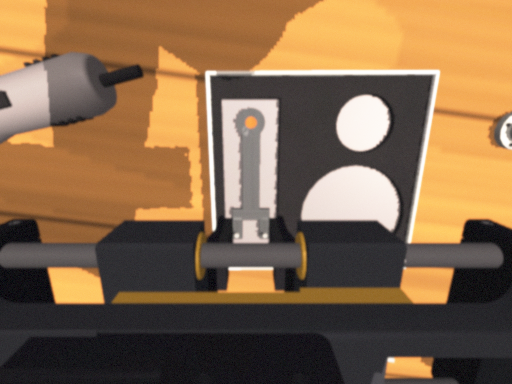

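```bash
python3 -c "
from h import *
c=cam('wrist')
f=c['frame']; g=f.min(2)
for k in blobs((g>120),300,9000):
    q,rad=cv2.minEnclosingCircle(k); print(np.round(q,1),round(rad,1),ray(c,[q],.010)[0].round(4))
togo(.436,-.141,.2,97.4)"
```

```text
[351.  203.5] 49.2 [ 0.5503 -0.3073]
[254.  165.7] 75.3 [ 0.5201 -0.4293]
[364.4 118.1] 29.0 [ 0.4513 -0.3159]
[326.6 138.5] 135.4 [ 0.4785 -0.3524]
[45. 96.] 58.9 [ 0.4741 -0.6657]
shift [ 60.9 297.6  17.6] turn [-0.011  0.012  0.002] j6 -57.5
```

```bash
python3 -m pendant '[[[8,40,0],[0,0,0]],[[16,80,0],[0,0,0]],[[24,120,0],[0,0,0]],[[32,160,0],[0,0,0]],[[40,200,0],[0,0,0]],[[48,240,0],[0,0,0]],[[55,275,0],[0,0,0]],[[58.7,295,20],[0,0,0]],[[58.7,295.3,50],[0,0,0]],[[58.7,295.3,50],[0,0,0]]]' 0.6 && python3 -m pendant '[[[0,0,0],[0,0,0]],[[0,0,0],[0,0,0]]]'
python3 - <<'E'
from h import *
c=cam("wrist","w11"); s=r.sense()
hsv=cv2.cvtColor(c["frame"],cv2.COLOR_RGB2HSV); S,V=hsv[...,1].astype(int),hsv[...,2].astype(int)
for k in blobs((S<70)&(V>90),150,9000):
    q,rad=cv2.minEnclosingCircle(k); print(np.round(q,1),round(rad,1),ray(c,[q],.009)[0].round(4),ray(c,[q],.016)[0].round(4))
togo(.436,-.141,.0797,97.4)
E
```

```text
time_s: 29.4
tcp_pos: [0.4339, -0.1401, 0.1604]
ee_rot: [[-0.991, -0.13, -0.006], [-0.13, 0.991, 0.0], [0.006, 0.001, -1.0]]
wrist_force: [-0.7, -0.3, -0.7]
gripper_width: 0.6
gripper_force: 0.0
time_s: 29.6
tcp_pos: [0.4372, -0.1412, 0.1637]
ee_rot: [[-0.992, -0.129, 0.003], [-0.129, 0.992, -0.0], [-0.003, -0.001, -1.0]]
wrist_force: [0.3, 0.1, -0.0]
gripper_width: 0.601
gripper_force: 0.0
[250.1 192.1] 21.5 [ 0.4358 -0.1427] [ 0.4338 -0.143 ]
[ 68. 186.] 32.0 [ 0.4523 -0.3163] [ 0.4498 -0.3116]
[ 69.5 175. ] 81.7 [ 0.4412 -0.3143] [ 0.439  -0.3097]
shift [ 1.3  0.4 83.9] turn [-0.001  0.003  0.   ] j6 -85.1
```

View pics/w11.png

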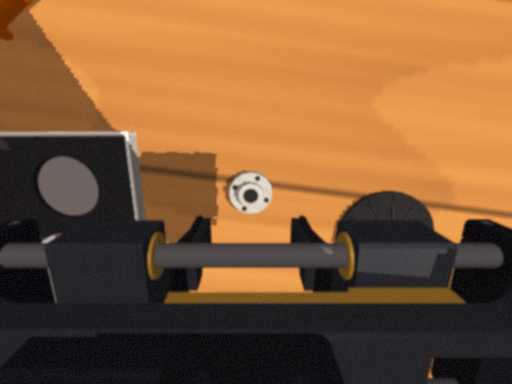

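```bash
python3 -m pendant '[[[1,0,20],[0,0,0]],[[1.5,0,45],[0,0,0]],[[1.5,0,65],[0,0,0]],[[1.5,0,76],[0,0,0]],[[1.5,0,81],[0,0,0]],[[1.5,0,83],[0,0,0]],[[1.5,0,83],[0,0,0]],[[1.5,0,83],[0,0,0]]]' && python3 -m pendant '[[[0,0,0],[0,0,0]],[[0,0,0],[0,0,0]],[[0,0,0],[0,0,0]],[[0,0,0],[0,0,0]],[[0,0,0],[0,0,0]],[[0,0,0],[0,0,0]],[[0,0,0],[0,0,0]],[[0,0,0],[0,0,0]]]' 0
```

```text
time_s: 30.45
tcp_pos: [0.4351, -0.141, 0.08]
ee_rot: [[-0.992, -0.129, 0.002], [-0.129, 0.992, -0.0], [-0.002, -0.0, -1.0]]
wrist_force: [-0.1, -0.6, 0.2]
gripper_width: 0.603
gripper_force: 0.0
time_s: 31.25
tcp_pos: [0.4346, -0.141, 0.0793]
ee_rot: [[-0.992, -0.129, 0.0], [-0.129, 0.992, -0.0], [-0.0, -0.0, -1.0]]
wrist_force: [0.1, 1.1, 2.1]
gripper_width: 0.254
gripper_force: 30.0
```

```bash
python3 -m pendant '[[[0,0,-5],[0,0,0]],[[0,0,-20],[0,0,0]],[[0,0,-50],[0,0,0]],[[0,-20,-70],[0,0,0]],[[2,-60,-70],[0,0,0]],[[4,-100,-70],[0,0,0]],[[6,-140,-70],[0,0,0]],[[6.6,-165,-70],[0,0,0]],[[6.6,-174.7,-70],[0,0,0]],[[6.6,-174.7,-70],[0,0,0]]]' && python3 -m pendant '[[[0,0,0],[0,0,0]],[[0,0,15],[0,0,0]],[[0,0,30],[0,0,0]],[[0,0,30],[0,0,0]],[[0,0,30],[0,0,0]]]'
python3 - <<'E'
from h import *
c=cam("wrist","w12"); togo(.451,-.315,.0893,97.4)
E
```

```text
time_s: 32.25
tcp_pos: [0.4503, -0.3158, 0.1489]
ee_rot: [[-0.992, -0.127, -0.001], [-0.127, 0.992, 0.0], [0.001, 0.0, -1.0]]
wrist_force: [0.0, 0.3, -0.7]
gripper_width: 0.258
gripper_force: 30.0
time_s: 32.75
tcp_pos: [0.4508, -0.3141, 0.1195]
ee_rot: [[-0.991, -0.131, -0.001], [-0.131, 0.991, 0.0], [0.001, 0.0, -1.0]]
wrist_force: [-0.6, -1.1, -1.0]
gripper_width: 0.26
gripper_force: 30.0
shift [ 0.2 -0.5 30.7] turn [-0.001  0.001  0.002] j6 -64.5
```

View pics/w12.png

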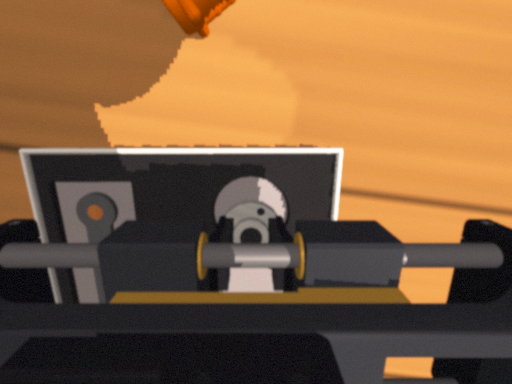

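Nut (250,225) is laterally centred over the small cut-out (215–287). Lower it.

```bash
python3 -m pendant '[[[0,0,10],[0,0,0]],[[0,0,18],[0,0,0]],[[0,0,24],[0,0,0]],[[0,0,27],[0,0,0]],[[0,0,28.3],[0,0,0]],[[0,0,28.3],[0,0,0]],[[0,0,28.3],[0,0,0]]]' |grep -E 'tcp|wrist'; for i in 1 2 3 4; do python3 -m pendant '[[[0,0,0.4],[0,0,0]],[[0,0,0.6],[0,0,0]],[[0,0,0.6],[0,0,0]],[[0,0,0.6],[0,0,0]]]' | grep -E 'tcp|wrist'; done
```

```text
tcp_pos: [0.4508, -0.3152, 0.0911]
wrist_force: [0.3, -0.4, -0.9]
tcp_pos: [0.4507, -0.3151, 0.0904]
wrist_force: [-0.2, 1.0, -1.4]
tcp_pos: [0.4506, -0.315, 0.0897]
wrist_force: [0.0, 0.7, -0.2]
tcp_pos: [0.4507, -0.3151, 0.0894]
wrist_force: [-1.2, 1.2, 1.3]
tcp_pos: [0.4507, -0.315, 0.0893]
wrist_force: [-1.4, 1.1, 4.6]
```

```bash
python3 -m pendant '[[[0,0,0],[0,0,0]],[[0,0,0],[0,0,0]],[[0,0,0],[0,0,0]],[[0,0,-10],[0,0,0]],[[0,0,-30],[0,0,0]],[[0,0,-60],[0,0,0]],[[0,0,-95],[0,0,0]],[[0,0,-110],[0,0,0]],[[0,0,-110],[0,0,0]]]' 0.5 && python3 -m pendant '[[[-7,40,0],[0,0,0]],[[-14,80,0],[0,0,0]],[[-21,120,0],[0,0,0]],[[-28,160,0],[0,0,0]],[[-35,200,0],[0,0,0]],[[-42,240,0],[0,0,0]],[[-50,280,0],[0,0,0]],[[-56,305,0],[0,0,0]],[[-56,312.5,20],[0,0,0]],[[-56,312.5,40],[0,0,0]]]' 0.85 && python3 -m pendant '[[[0,0,25],[0,0,0]],[[0,0,50],[0,0,0]],[[0,0,65],[0,0,0]],[[0,0,72],[0,0,0]],[[0,0,74.5],[0,0,0]],[[0,0,74.5],[0,0,0]],[[0,0,74.5],[0,0,0]]]'
```

```text
time_s: 36.0
tcp_pos: [0.4516, -0.3153, 0.2013]
ee_rot: [[-0.992, -0.13, 0.005], [-0.13, 0.992, -0.002], [-0.005, -0.002, -1.0]]
wrist_force: [0.9, 0.1, -0.7]
gripper_width: 0.5
gripper_force: 0.0
time_s: 37.0
tcp_pos: [0.4651, 0.0035, 0.1574]
ee_rot: [[-0.991, -0.132, -0.001], [-0.132, 0.991, 0.0], [0.001, 0.001, -1.0]]
wrist_force: [-0.6, 0.2, -0.2]
gripper_width: 0.851
gripper_force: 0.0
time_s: 37.7
tcp_pos: [0.466, 0.0022, 0.0846]
ee_rot: [[-0.992, -0.129, 0.001], [-0.129, 0.992, 0.0], [-0.001, 0.0, -1.0]]
wrist_force: [0.8, 0.8, -0.1]
gripper_width: 0.849
gripper_force: 0.0
```

```bash
python3 -m pendant '[[[0,0,0],[0,0,0]],[[0,0,0],[0,0,0]],[[0,0,0],[0,0,0]],[[0,0,0],[0,0,0]],[[0,0,0],[0,0,0]],[[0,0,0],[0,0,0]],[[0,0,0],[0,0,0]],[[0,0,0],[0,0,0]],[[0,0,0],[0,0,0]]]' 0 && python3 -m pendant '[[[0,0,-5],[0,0,0]],[[0,0,-20],[0,0,0]],[[0,0,-50],[0,0,0]],[[-3,-20,-75],[0,0,0]],[[-9,-60,-75],[0,0,0]],[[-15,-100,-75],[0,0,0]],[[-21,-140,-75],[0,0,0]],[[-27,-180,-75],[0,0,0]],[[-33,-220,-75],[0,0,0]],[[-39,-260,-75],[0,0,0]]]' && python3 -m pendant '[[[-5,-35,0],[0,0,0]],[[-6.7,-50,0],[0,0,0]],[[-6.7,-55,0],[0,0,0]],[[-6.7,-55,0],[0,0,0]],[[-6.7,-55,20],[0,0,0]],[[-6.7,-55,40],[0,0,0]],[[-6.7,-55,40],[0,0,0]],[[-6.7,-55,40],[0,0,0]]]'
python3 - <<'E'
from h import *
c=cam("wrist","w13"); togo(.552,-.3045,.0938,97.4)
E
```

```text
time_s: 38.6
tcp_pos: [0.4657, 0.0021, 0.0841]
ee_rot: [[-0.992, -0.129, 0.0], [-0.129, 0.992, 0.0], [-0.0, 0.0, -1.0]]
wrist_force: [0.4, 1.0, 1.3]
gripper_width: 0.399
gripper_force: 30.0
time_s: 39.6
tcp_pos: [0.5379, -0.2523, 0.1589]
ee_rot: [[-0.992, -0.129, -0.001], [-0.129, 0.992, 0.0], [0.001, 0.0, -1.0]]
wrist_force: [1.5, 1.0, -1.0]
gripper_width: 0.402
gripper_force: 30.0
time_s: 40.4
tcp_pos: [0.5518, -0.3033, 0.1194]
ee_rot: [[-0.991, -0.131, -0.001], [-0.131, 0.991, -0.0], [0.001, -0.0, -1.0]]
wrist_force: [0.9, 0.3, -0.2]
gripper_width: 0.4
gripper_force: 30.0
shift [ 0.5 -0.8 26.4] turn [-0.001  0.001  0.002] j6 -68.4
```

View pics/w13.png

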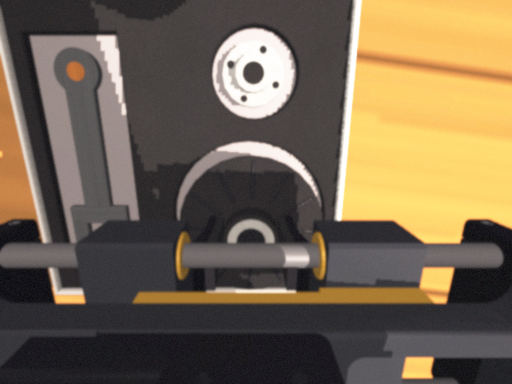

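```bash
python3 -m pendant '[[[0,0,9],[0,0,0]],[[0,0,16],[0,0,0]],[[0,0,21],[0,0,0]],[[0,0,23],[0,0,0]],[[0,0,24],[0,0,0]],[[0,0,24],[0,0,0]],[[0,0,24],[0,0,0]]]' |grep -E 'tcp|wrist'; for i in 1 2 3; do python3 -m pendant '[[[0,0,0.4],[0,0,0]],[[0,0,0.6],[0,0,0]],[[0,0,0.6],[0,0,0]],[[0,0,0.6],[0,0,0]]]' | grep -E 'tcp|wrist'; done
```

```text
tcp_pos: [0.5519, -0.3045, 0.0952]
wrist_force: [-0.5, 0.6, -1.4]
tcp_pos: [0.5518, -0.3044, 0.0945]
wrist_force: [-0.3, 0.1, -2.4]
tcp_pos: [0.5518, -0.3044, 0.0941]
wrist_force: [0.0, 0.4, 0.9]
tcp_pos: [0.5519, -0.3044, 0.0941]
wrist_force: [-1.9, 1.1, 4.9]
```

Contact; release, raise and step back for a final check.

```bash
python3 -m pendant '[[[0,0,0],[0,0,0]],[[0,0,0],[0,0,0]],[[0,0,0],[0,0,0]],[[0,0,-10],[0,0,0]],[[0,0,-30],[0,0,0]],[[0,0,-65],[0,0,0]],[[0,0,-105],[0,0,0]],[[0,0,-150],[0,0,0]],[[0,0,-190],[0,0,0]],[[0,0,-200],[0,0,0]]]' 0.6 && python3 -m pendant '[[[0,40,0],[0,0,0]],[[0,80,0],[0,0,0]],[[0,125,0],[0,0,0]],[[0,170,0],[0,0,0]],[[0,215,0],[0,0,0]],[[0,260,0],[0,0,0]],[[0,290,0],[0,0,0]],[[0,300,0],[0,0,0]],[[0,300,0],[0,0,0]],[[0,300,0],[0,0,0]]]'
python3 - <<'E'
from h import *
t=cam("top")["frame"]; s=cam("scene")["frame"]
a=cv2.resize(t[140:260,50:450],(800,240),interpolation=cv2.INTER_CUBIC); b=cv2.resize(s[110:290,50:470],(800,343),interpolation=cv2.INTER_CUBIC)
cv2.imwrite("pics/f14.png",np.vstack([a,b])[:,:,::-1])
E
```

```text
time_s: 43.35
tcp_pos: [0.5533, -0.3053, 0.3003]
ee_rot: [[-0.991, -0.13, 0.011], [-0.13, 0.991, -0.005], [-0.01, -0.006, -1.0]]
wrist_force: [-0.2, 0.8, 0.6]
gripper_width: 0.602
gripper_force: 0.0
time_s: 44.35
tcp_pos: [0.513, -0.0075, 0.2932]
ee_rot: [[-0.992, -0.129, -0.0], [-0.129, 0.992, -0.0], [0.0, -0.0, -1.0]]
wrist_force: [0.4, 0.3, -0.4]
gripper_width: 0.606
gripper_force: 0.0
```

View pics/f14.png

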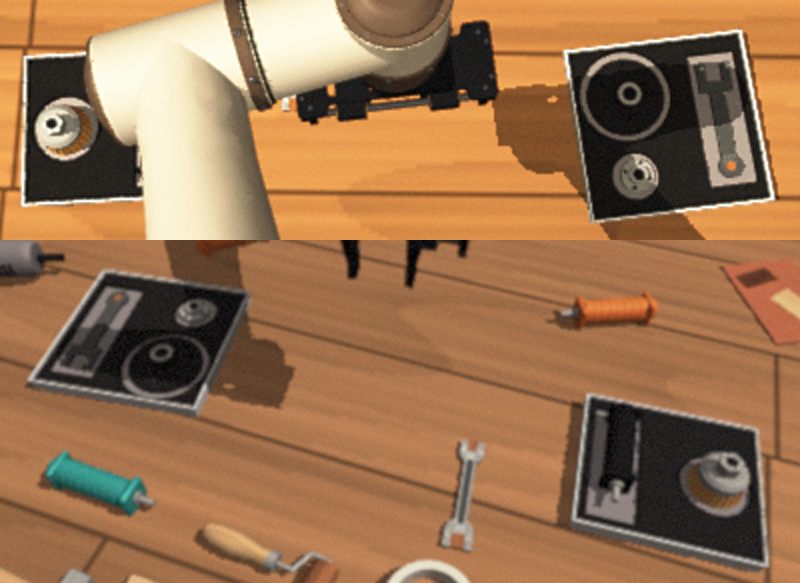

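```bash
python3 -c "
from station import r
print(r.finish_job())"
```

```text
the job is handed in; nothing more can be done
None
```

I handed in the job at about 44 s: all five parts look seated in their cut-outs in the camera views. I didn't touch the open-ended spanner, masking tape or seam roller. The hand-in returned no verdict.

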